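Reverse the double-ended profile blade in its tile-edging jig

ROBOT

A 6-joint arm with a two-finger parallel gripper is mounted at the origin on the work surface. World frame = base frame: x ahead of the robot, y to its left, z up, the work surface at z = 0. Lengths are in m, angles in rad, forces in N, time in s.
With the tool pointing down it reaches from about 0.4 to 0.825 m from the base axis. Payload 7 kg.
Tool frame: the origin (TCP) lies on the centre line of the jaws, within the pads' length; the fingertips stand 22 mm ahead of it and the grasp point (between the pads) lies 3 mm ahead of it (arm.tcp_to_tips is the distance from the TCP to the fingertips, in m); z points along the fingers, y is the line along which they close (so a half turn about z gives the same grasp; the last joint's range is limited). The gripper opens to 88 mm and grips with 3 to 60 N. Pads are 19 mm wide; open, the fingers measure 130 mm over their backs; the gripper's body (78 mm by 193 mm) begins 47 mm behind the grasp point.
Start: joints at [1.498, 0.359, 0.012, 0, -1.224, -0.288], TCP at [0.238, 0.632, 0.217] pointing down, gripper open.
Joint ranges: [-3.07, 3.07], [-1.43, 2.12], [-1.02, 1.25], [-3.03, 1.67], [-3.05, -0], [-3.03, 3.03]. Speed limits (rad/s): [2.39, 2.39, 3.01, 3.14, 3.14, 3.14].

INTERFACE

Orientations are given as [roll, pitch, yaw] about the fixed x, y, z axes, in that order (R = Rz(yaw) Ry(pitch) Rx(roll)).
In Python, from station import arm gives the robot as it stands.
- The arm moves only by the tool jog_arm, never from a script. Its argument "targets" is a list of rows, each an object of numbers: "dx", "dy", "dz": the shift along the tool's x, y, z in mm; "rx", "ry", "rz": the turn, a rotation vector about the tool's x, y, z in rad; "gripper": the closure, from 0 (fully open) to 1 (shut). In form: [{"dx": .., "dy": .., "dz": .., "rx": .., "ry": .., "rz": .., "gripper": ..}, ...]. A call has exactly 8 rows; each row is the pose to reach, as a shift and turn from the pose commanded when the call began, along the tool's axes at that moment; what a row does not reach only later rows make up. A row lasts 1/12 s, in which the tool goes at most 41.7 mm and 7.16 degrees, less where a joint would pass 70% of its speed; a pose out of reach is approached as far as the arm can. A call with a gripper value outside its range is refused whole. The fingers move at their own pace and stop on an object; "force" is the grip in N (left out, the last holds). Time passes only in rows, so rows that repeat a pose let the fingers close, or fill a call up. It gives the time, the measured TCP pose, the force, the opening and the grip force at its end, in the units of the state.
- arm.get_state(): the state, without advancing time (a new reading comes with each control period).
- arm.grab_frame(name): name is "side" or "top" or "wrist"; returns a dict with "frame" (480x640x3 uint8, red, green, blue), "z_map" (480x640 float32, m along the optical axis (not along the pixel's ray), 0 where there is no reading), "fx", "fy", "cx", "cy" (pixels), "view" (4x4, takes a point from world to camera coordinates). Camera axes: x right, y down, z forward; pixel columns grow to the right and rows downward; lengths in m; the calibration is good to about 2 mm. A picture is of the moment at which its call begins.
- arm.job_done(): hands the job in; it is judged then, once.
The state is a dict: "t": time; "q": joint angles; "qd": joint speeds; "joint_efforts": joint torques, N m; "eef_pos": TCP position; "ee_rot": TCP orientation; "force": force on the tool from outside, world axes, zero at the start; "moment": the same for the moment, N m; "width": finger opening in m; "gripper_force": force on a finger pad.
Only numpy, scipy, OpenCV 4.12 (cv2) and the standard library are available. Lean on these libraries where they do the work, as an engineer would, in place of code of your own. Each camera call takes 0.05 s, during which the arm holds its last target. There are 200 camera calls.

TASK

On the tile-edging jig, draw the sliding bolt fully back, swing the double-ended steel blade half a turn on its pivot so that its notched end faces out over the grey tile bed, then push the bolt fully home so that its fork locks the blade's round end. Leave the jar, the bowl and the wooden rib where they are.

Things in the scene. Friction and masses are not known exactly. Their poses are not given: they have to be found in the camera images.
- jig: Fixed jig on a brown wooden base (x -215 to 70 mm, 130 mm wide, top 12 mm). Origin: at table height, under the blade's pivot. x points out to the grey tile bed, z up. Tile bed: x 68 to 158 mm, 300 mm long in y, top 20 mm above the table, with a wooden fence (top 32 mm) at x 146 to 158. Two guide strips (top 24 mm) at y = +-37 mm flank the bolt.
- pivot (a point): Centre of the top of the fixed 28 mm round head of the pivot pin, 46.5 mm above the table, on the jig's z axis. The head keeps the blade from being lifted off. Under the blade is a fixed dark steel disc, 80 mm diameter, top 30 mm above the table.
- blade: Loose flat steel bar, 160 x 30 x 8 mm, 0.2-0.3 kg, turning freely either way on the 13 mm pivot pin (about 1 mm play), slowed only by friction. Origin: centre of the pivot hole, underside, 30 mm above the table. x points to its round end, z up. Its long edges (30 to 38 mm up) can be pushed. At the start the round end is over the tile bed, the notched end in the bolt's fork.
- round_end (a point): Tip of the blade's half-round end (15 mm radius), on the centre line at mid thickness, 80 mm from the pivot.
- notched_end (a point): Tip of the blade's other, square end, on the centre line at mid thickness, 80 mm from the pivot: it has a notch 12 mm wide and 18 mm deep between two prongs.
- bolt (a joint): Travel of the dark steel bolt in m: 0 = fully home, 0.05 = drawn fully back (it slides along the jig's -x). Friction about 2.5 N; it stays where it is left; hard stops at both ends. Drawn fully back its fork is about 95 mm from the pivot, clear of the blade's 82 mm sweep.
- fork (a point): Middle of the mouth of the bolt's fork, 34 mm above the table, moving with the bolt; with the bolt home it is at jig x = -45 mm. Two prongs (28 to 40 mm above the table) run back 41 mm from here and straddle the blade's tail: throat 33 mm wide, mouth flared to about 48 mm, so it centres a blade within about 4 degrees of straight.
- bolt_tab (a point): Centre of the top of the bolt's upright tab, 78 mm above the table; it moves with the bolt. The tab is 10 mm thick along jig x, 34 mm wide in y; its front face is free from 40 mm above the table up and its rear face from 24 mm up, so it can be pushed either way, or pinched. With the bolt home it is at jig x = -105 mm.
- glaze_jar: Bystander: closed terracotta-coloured jar with white cap, 60 mm diameter, 75 mm high, loose. Origin: centre of its underside.
- bowl: Bystander: small white bowl, 90 mm across, 40 mm high, loose. Origin: centre of its underside.
- rib: Bystander: flat dark wooden potter's rib, 112 x 45 x 8 mm, one end round, loose. Origin: on its underside, 45 mm from the square end.
Things that resemble listed ones, but are neither listed nor needed, are in the scene too. Of the things like the blade, leave any that is blue or red; of the rest the larger one is meant.

How it is judged:
On the way, in this order (a step that is already met when the one before it is completed fails the run):
1. the bolt is drawn back (at least 42 mm of its 50 mm) (value of joint bolt above 0.042 m), for 0.1 s.
2. with the bolt still back, the notched end has been swung out over the tile bed (value of joint bolt above 0.035 m and x of notched_end in the frame of jig above 0.07 m), for 0.2 s.
At the end, for the whole second after the job is handed in: The notched end points straight out over the tile bed (its tip within 6 mm of the jig's centre line, more than 75 mm out), the blade lies flat on the disc and at rest, and the bolt is home (less than 4 mm from its stop) (x of notched_end in the frame of jig above 0.075 m and y of notched_end in the frame of jig between -0.006 and 0.006 m and angle between blade's own z axis and vertical below 0.06 rad and value of joint bolt below 0.004 m and linear speed of blade below 0.01 m/s and angular speed of blade below 0.1 rad/s); the robot touches nothing.
It fails at once if the jar is moved more than 25 mm (distance of glaze_jar from where it was at the start of the episode above 0.025 m).
It fails at once if the bowl is moved more than 25 mm (distance of bowl from where it was at the start of the episode above 0.025 m).
It fails at once if the rib is moved more than 25 mm (distance of rib from where it was at the start of the episode above 0.025 m).
It also fails if it takes over 61 s, if anything falls off the work surface, if the arm or the gripper's body presses on something with over 40 N, if the wrist force passes 120 N, or if a joint passes its speed limit or range.

## Working session

There is one attempt and no reset: what is moved stays moved. The work goes in short steps, Python scripts to look and compute and a tool call to move; the robot and the scene stay as the last step left them, time stands still between calls to the robot, and variables do not carry over. Pictures are saved under pics/ and viewed, at most 10 in all, crops included, and the job is handed in when it is done.

Besides the shell and the picture viewer there is one more tool, called after "Emit:" as name([rows], argument=value, ...), one row to a line, values as JSON. jog_arm: Moves the arm, as the interface text tells. Its arguments: {"type":"object","properties":{"targets":{"type":"array","items":{"type":"object","properties":{"dx":{"type":"number"},"dy":{"type":"number"},"dz":{"type":"number"},"rx":{"type":"number"},"ry":{"type":"number"},"rz":{"type":"number"},"gripper":{"type":"number"}}}},"force":{"type":"number"}},"required":["targets"]}

```bash
mkdir -p pics
cat > h.py <<'E'
import numpy as np,cv2
from station import arm
def grab(n,f):
    d=arm.grab_frame(n); np.savez('/tmp/'+f+'.npz',**d); cv2.imwrite('pics/'+f+'.png',d['frame'][:,:,::-1]); return d
def pt(d,u,v,z=None):
    T=np.linalg.inv(d['view']); r=np.array([(u-d['cx'])/d['fx'],(v-d['cy'])/d['fy'],1.])
    if z is None:
        return T[:3,:3]@(r*d['z_map'][int(v),int(u)])+T[:3,3]
    w=T[:3,:3]@r; return T[:3,3]+w*(z-T[2,3])/w[2]
E
python3 - <<'E'
from h import *
grab('top','t0');grab('side','s0')
s=arm.get_state();print(s)
E
```

```text
{'t': 0.1, 'q': array([ 1.49810032e+00,  3.59290569e-01,  1.11978556e-02, -3.67882398e-04,
       -1.22408105e+00, -2.88083201e-01]), 'qd': array([ 0.0003671 , -0.00162005,  0.00291658,  0.00079855, -0.00167514,
       -0.00063947]), 'joint_efforts': array([-2.03679003e-03, -5.84160805e+01,  2.93752563e+01,  7.01555505e+00,
        1.01738196e-02, -5.52959568e-05]), 'eef_pos': array([0.23813566, 0.63113724, 0.21634227]), 'ee_rot': array([ 3.14017371e+00, -5.97878235e-05, -3.60904417e-01]), 'force': array([ 0.34195097, -0.25900074,  0.31467622]), 'moment': array([-0.04206029, -0.00107164,  0.0117843 ]), 'gripper_force': 0.0, 'width': 0.08776796218906424}
```

View pics/t0.png

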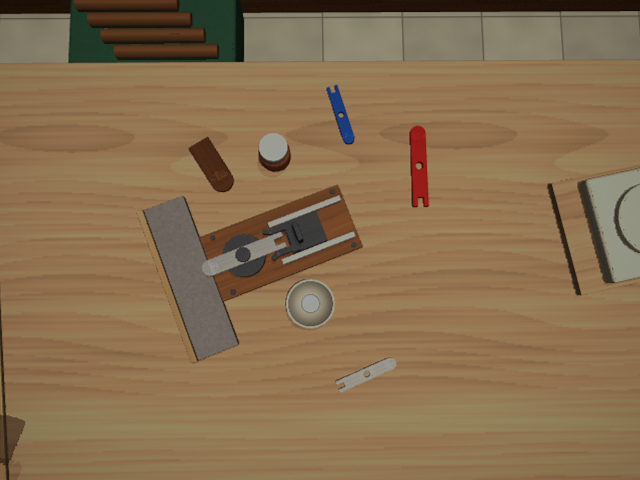

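View pics/s0.png

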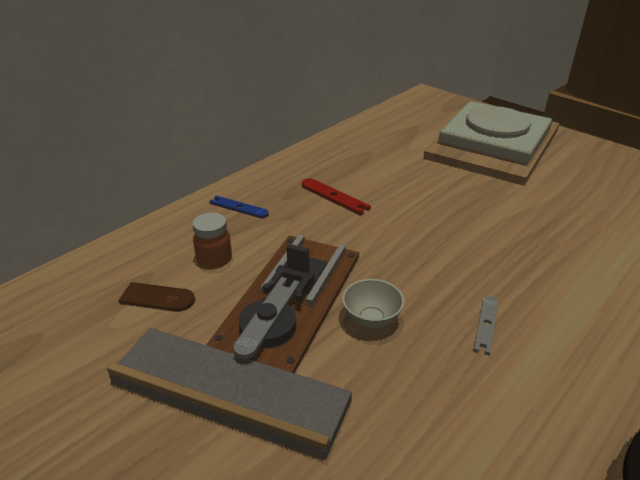

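The top image shows these blade-like things: grey blade on the jig (243,255), small grey one (366,374), blue (340,115) and red (418,166). The one on the jig is meant: pivot head at (243,255), round end at (208,268), tab at (297,233).

Run:
```python
from h import *
d=np.load('/tmp/t0.npz')
im=d['frame'][160:340,130:380,::-1]
cv2.imwrite('pics/c0.png',cv2.resize(im,None,fx=3.2,fy=3.2,interpolation=cv2.INTER_CUBIC))
for n,u,v,z in [('pivot',243,255,.0465),('round',203,270,.034),('tab',297,233,.078),('base1',338,187,.012),('base2',361,246,.012),('jar',273,148,.075),('bowl',310,303,.04),('rib',212,165,.008),('small',366,374,.008),('bedA',145,212,.02),('bedB',196,361,.02)]:
    print(n,pt(d,u,v).round(4),pt(d,u,v,z).round(4))
print(np.linalg.inv(d['view'])[:3].round(3))
```

```text
pivot [0.5624 0.1569 0.048 ] [0.5625 0.1571 0.0465]
round [0.5364 0.231  0.0391] [0.5368 0.232  0.034 ]
tab [0.5975 0.0573 0.0815] [0.5979 0.0574 0.078 ]
base1 [ 0.6951 -0.0209  0.0091] [ 0.6945 -0.0207  0.012 ]
base2 [ 0.5801 -0.0625  0.0117] [ 0.5801 -0.0625  0.012 ]
jar [0.7552 0.0999 0.0726] [0.7546 0.0997 0.075 ]
bowl [0.4738 0.0356 0.0061] [0.4738 0.0356 0.04  ]
rib [0.7415 0.2221 0.006 ] [0.741  0.2218 0.008 ]
small [ 0.3402 -0.0678 -0.0011] [ 0.3414 -0.0669  0.008 ]
bedA [0.6483 0.3446 0.021 ] [0.6484 0.3449 0.02  ]
bedB [0.3691 0.2495 0.0007] [0.371  0.2457 0.02  ]
[[-0.013 -0.993  0.115  0.473]
 [-1.     0.011 -0.018  0.037]
 [ 0.017 -0.115 -0.993  1.06 ]]
```

View pics/c0.png

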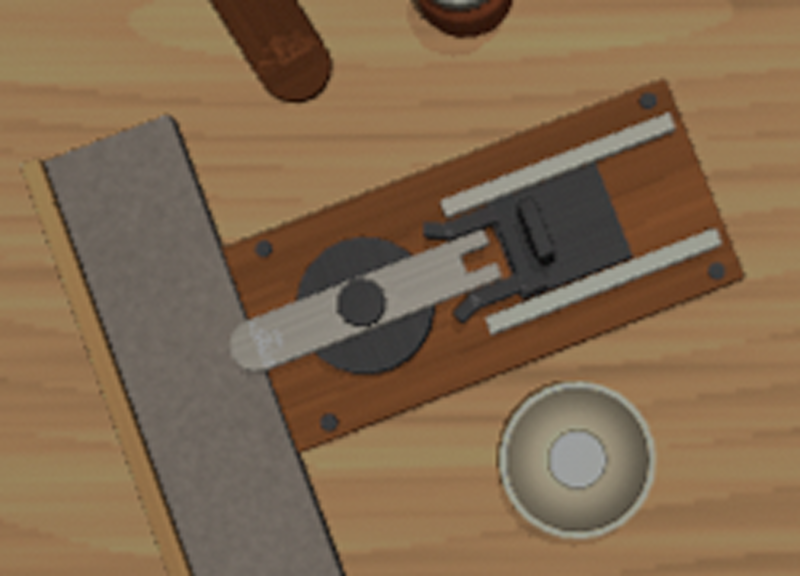

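The crop shows the large steel blade on its pivot head at crop pixel (362,303). The notched end is in the fork at about (490,255) and the bolt tab is at (535,228). The jig's +x axis points about 109.6° in the world frame, and the pivot-to-tab distance measures 106 mm against the expected 105.

```bash
cat >> h.py <<'E'
P=np.array([.5625,.157]); A=np.radians(109.6)
def jw(x,y=0): return P+np.array([x*np.cos(A)-y*np.sin(A),x*np.sin(A)+y*np.cos(A)])
def wj(p):
    d=np.array(p)[:2]-P; return np.array([d[0]*np.cos(A)+d[1]*np.sin(A),-d[0]*np.sin(A)+d[1]*np.cos(A)])
def go(xy,z,yaw,pose=None):
    """delta in tool axes from the measured pose (tool down) -> dx dy dz mm, rz rad"""
    s=arm.get_state(); p=s['eef_pos']; y=s['ee_rot'][2]
    c,n=np.cos(y),np.sin(y); d=np.r_[xy,z]-p
    rz=-((yaw-y+np.pi)%(2*np.pi)-np.pi)
    print('t',round(s['t'],2),'p',p.round(4),'rot',s['ee_rot'].round(3),'q',s['q'].round(2),'w',round(s['width'],4),'F',s['force'].round(1))
    print('D',(1e3*np.array([c*d[0]+n*d[1],n*d[0]-c*d[1],-d[2]])).round(1),'rz',round(rz,3))
E
python3 - <<'E'
from h import *
go([.598,.0574],.15,A-np.pi/2)
E
```

```text
t 0.1 p [0.2381 0.6311 0.2163] rot [ 3.14  -0.    -0.361] q [ 1.5   0.36  0.01 -0.   -1.22 -0.29] w 0.0878 F [ 0.3 -0.3  0.3]
D [539.3 409.7  66.3] rz -0.703
```

Emit:
jog_arm([
  {"dx":20,"dy":15,"dz":2,"gripper":0},
  {"dx":45,"dy":34,"dz":5,"gripper":0},
  {"dx":70,"dy":53,"dz":8,"gripper":0},
  {"dx":95,"dy":72,"dz":11,"gripper":0},
  {"dx":120,"dy":91,"dz":14,"gripper":0},
  {"dx":145,"dy":110,"dz":17,"gripper":0},
  {"dx":170,"dy":129,"dz":20,"gripper":0},
  {"dx":195,"dy":148,"dz":23,"gripper":0},
])

```text
invalid input at $.targets[0]: expected keys dx, dy, dz, rx, ry, rz, gripper
```

Emit:
jog_arm([
  {"dx":25,"dy":19,"dz":3,"gripper":0},
  {"dx":50,"dy":38,"dz":6,"gripper":0},
  {"dx":75,"dy":57,"dz":9,"gripper":0},
  {"dx":100,"dy":76,"dz":12,"gripper":0},
  {"dx":125,"dy":95,"dz":15,"gripper":0},
  {"dx":150,"dy":114,"dz":18,"gripper":0},
  {"dx":175,"dy":133,"dz":21,"gripper":0},
  {"dx":200,"dy":152,"dz":24,"gripper":0},
])

```text
invalid input at $.targets[0]: expected keys dx, dy, dz, rx, ry, rz, gripper
```

Emit:
jog_arm([
  {"dx":24,"dy":18,"dz":3,"rz":-0.1,"gripper":0},
  {"dx":48,"dy":37,"dz":6,"rz":-0.2,"gripper":0},
  {"dx":72,"dy":55,"dz":9,"rz":-0.3,"gripper":0},
  {"dx":96,"dy":73,"dz":12,"rz":-0.4,"gripper":0},
  {"dx":120,"dy":92,"dz":15,"rz":-0.5,"gripper":0},
  {"dx":135,"dy":103,"dz":18,"rz":-0.6,"gripper":0},
  {"dx":144,"dy":110,"dz":19,"rz":-0.7,"gripper":0},
  {"dx":144,"dy":110,"dz":19,"rz":-0.7,"gripper":0},
])

```text
invalid input at $.targets[0]: expected keys dx, dy, dz, rx, ry, rz, gripper
```

Run:
```python
from h import *
d=grab('wrist','w1'); np.set_printoptions(suppress=True)
go([.598,.0574],.07,A-np.pi/2)
for n,p in [('pivot',[*P,.0465]),('tab',[*jw(-.105),.078])]:
    c=d['view']@np.r_[p,1]; print(n,c[0]/c[2]*d['fx']+d['cx'],c[1]/c[2]*d['fy']+d['cy'])
```

```text
t 0.15 p [0.2382 0.6312 0.2164] rot [ 3.14  -0.    -0.361] q [ 1.5   0.36  0.01 -0.   -1.22 -0.29] w 0.0878 F [-0.5  0.3  1.1]
D [539.2 409.8 146.4] rz -0.703
pivot 834.3882867858217 -496.58153453706063
tab 1141.1229502419112 -822.357942867181
```

View pics/w1.png

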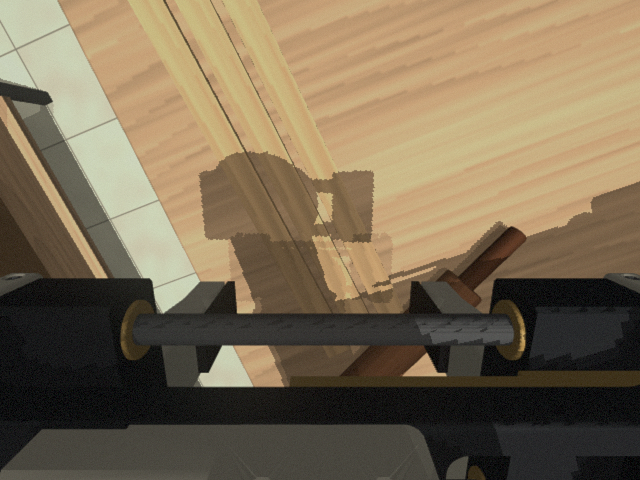

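All seven keys are required in every row, so nothing moved. The picture only shows the gripper at its start pose, with the fingers at about (200,330) and (450,330).

Emit:
jog_arm([
  {"dx":20,"dy":15,"dz":2,"rx":0,"ry":0,"rz":0,"gripper":0},
  {"dx":45,"dy":34,"dz":5,"rx":0,"ry":0,"rz":0,"gripper":0},
  {"dx":70,"dy":53,"dz":8,"rx":0,"ry":0,"rz":0,"gripper":0},
  {"dx":95,"dy":72,"dz":11,"rx":0,"ry":0,"rz":0,"gripper":0},
  {"dx":120,"dy":91,"dz":14,"rx":0,"ry":0,"rz":0,"gripper":0},
  {"dx":145,"dy":110,"dz":17,"rx":0,"ry":0,"rz":0,"gripper":0},
  {"dx":170,"dy":129,"dz":20,"rx":0,"ry":0,"rz":0,"gripper":0},
  {"dx":195,"dy":148,"dz":23,"rx":0,"ry":0,"rz":0,"gripper":0},
])

```text
t: 0.82
eef_pos: [0.369, 0.4227, 0.1939]
ee_rot: [3.141, 0.0, -0.361]
force: [0.4, 0.6, 0.9]
width: 0.0878
gripper_force: 0.0
```

Emit:
jog_arm([
  {"dx":25,"dy":19,"dz":3,"rx":0,"ry":0,"rz":0,"gripper":0},
  {"dx":50,"dy":38,"dz":6,"rx":0,"ry":0,"rz":0,"gripper":0},
  {"dx":75,"dy":57,"dz":9,"rx":0,"ry":0,"rz":0,"gripper":0},
  {"dx":100,"dy":76,"dz":12,"rx":0,"ry":0,"rz":0,"gripper":0},
  {"dx":125,"dy":95,"dz":15,"rx":0,"ry":0,"rz":0,"gripper":0},
  {"dx":150,"dy":114,"dz":18,"rx":0,"ry":0,"rz":0,"gripper":0},
  {"dx":175,"dy":133,"dz":21,"rx":0,"ry":0,"rz":0,"gripper":0},
  {"dx":200,"dy":152,"dz":24,"rx":0,"ry":0,"rz":0,"gripper":0},
])

```text
t: 1.48
eef_pos: [0.5024, 0.2099, 0.17]
ee_rot: [-3.142, 0.0, -0.361]
force: [0.7, -0.0, 0.5]
width: 0.0875
gripper_force: 0.0
```

Emit:
jog_arm([
  {"dx":24,"dy":18,"dz":3,"rx":0,"ry":0,"rz":-0.1,"gripper":0},
  {"dx":48,"dy":37,"dz":6,"rx":0,"ry":0,"rz":-0.2,"gripper":0},
  {"dx":72,"dy":55,"dz":9,"rx":0,"ry":0,"rz":-0.3,"gripper":0},
  {"dx":96,"dy":73,"dz":12,"rx":0,"ry":0,"rz":-0.4,"gripper":0},
  {"dx":120,"dy":92,"dz":15,"rx":0,"ry":0,"rz":-0.5,"gripper":0},
  {"dx":135,"dy":103,"dz":18,"rx":0,"ry":0,"rz":-0.6,"gripper":0},
  {"dx":144,"dy":110,"dz":19,"rx":0,"ry":0,"rz":-0.7,"gripper":0},
  {"dx":144,"dy":110,"dz":19,"rx":0,"ry":0,"rz":-0.7,"gripper":0},
])

```text
t: 2.15
eef_pos: [0.5983, 0.0555, 0.1501]
ee_rot: [3.141, 0.002, 0.342]
force: [-0.4, 1.2, -0.1]
width: 0.0876
gripper_force: 0.0
```

Run:
```python
from h import *
d=grab('wrist','w2'); np.set_printoptions(suppress=True)
go([.598,.0574],.07,A-np.pi/2)
for n,p in [('pivot',[*P,.0465]),('tab',[*jw(-.105),.078])]:
    c=d['view']@np.r_[p,1]; print(n,c[0]/c[2]*d['fx']+d['cx'],c[1]/c[2]*d['fy']+d['cy'])
```

```text
t 2.2 p [0.5979 0.0565 0.1504] rot [3.142 0.001 0.336] q [ 0.42  0.29 -0.25 -0.   -1.03  1.49] w 0.0878 F [-0.8 -0.2  0.7]
D [ 0.4 -0.8 80.4] rz -0.006
pivot 192.4528531756778 238.71159831209334
tab 319.59915998466676 249.5631618262762
```

View pics/w2.png

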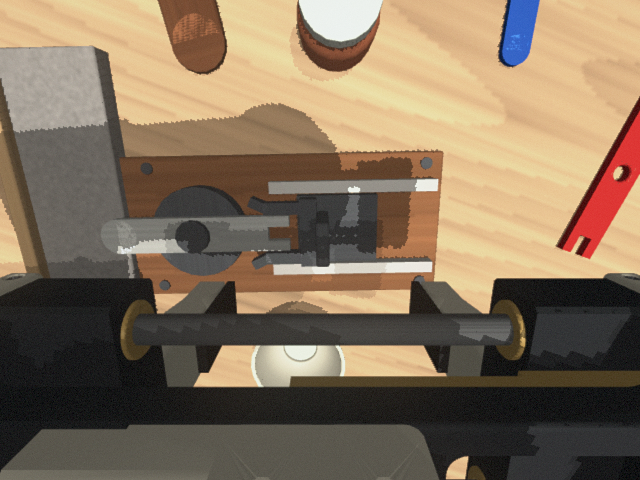

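The wrist view agrees with the model. The pivot is at (192,238) and the tab is around (322,238), centred between the open fingers. Next I descend, pinch and draw back.

Emit:
jog_arm([
  {"dx":0,"dy":-1,"dz":20,"rx":0,"ry":0,"rz":0,"gripper":0},
  {"dx":0,"dy":-1,"dz":40,"rx":0,"ry":0,"rz":0,"gripper":0},
  {"dx":0,"dy":-1,"dz":60,"rx":0,"ry":0,"rz":0,"gripper":0},
  {"dx":0,"dy":-1,"dz":75,"rx":0,"ry":0,"rz":0,"gripper":0},
  {"dx":0,"dy":-1,"dz":80,"rx":0,"ry":0,"rz":0,"gripper":0},
  {"dx":0,"dy":-1,"dz":80,"rx":0,"ry":0,"rz":0,"gripper":0.5},
  {"dx":0,"dy":-1,"dz":80,"rx":0,"ry":0,"rz":0,"gripper":1},
  {"dx":0,"dy":-1,"dz":80,"rx":0,"ry":0,"rz":0,"gripper":1},
], force=12)

```text
t: 2.87
eef_pos: [0.5982, 0.0592, 0.0724]
ee_rot: [3.141, -0.002, 0.339]
force: [0.1, 0.0, -0.2]
width: 0.073
gripper_force: 0.0
```

Emit:
jog_arm([
  {"dx":0,"dy":0,"dz":0,"rx":0,"ry":0,"rz":0,"gripper":1},
  {"dx":0,"dy":0,"dz":0,"rx":0,"ry":0,"rz":0,"gripper":1},
  {"dx":0,"dy":0,"dz":0,"rx":0,"ry":0,"rz":0,"gripper":1},
  {"dx":0,"dy":0,"dz":0,"rx":0,"ry":0,"rz":0,"gripper":1},
  {"dx":0,"dy":0,"dz":0,"rx":0,"ry":0,"rz":0,"gripper":1},
  {"dx":0,"dy":0,"dz":0,"rx":0,"ry":0,"rz":0,"gripper":1},
  {"dx":0,"dy":0,"dz":0,"rx":0,"ry":0,"rz":0,"gripper":1},
  {"dx":0,"dy":0,"dz":0,"rx":0,"ry":0,"rz":0,"gripper":1},
])

```text
t: 3.53
eef_pos: [0.5975, 0.0585, 0.0711]
ee_rot: [3.142, 0.0, 0.339]
force: [1.0, -0.1, 0.2]
width: 0.0201
gripper_force: 0.0
```

Run:
```python
from h import *
go(jw(-.155),.07,A-np.pi/2)
```

```text
t 3.53 p [0.5975 0.0585 0.0711] rot [3.142 0.    0.339] q [ 0.42  0.37 -0.34  0.   -0.86  1.49] w 0.0201 F [ 1.  -0.1  0.2]
D [ 0.2 50.5  1.1] rz -0.003
```

Emit:
jog_arm([
  {"dx":0,"dy":0,"dz":0,"rx":0,"ry":0,"rz":0,"gripper":1},
  {"dx":0,"dy":0,"dz":0,"rx":0,"ry":0,"rz":0,"gripper":1},
  {"dx":0,"dy":0,"dz":0,"rx":0,"ry":0,"rz":0,"gripper":1},
  {"dx":0,"dy":0,"dz":0,"rx":0,"ry":0,"rz":0,"gripper":1},
  {"dx":0,"dy":6,"dz":0,"rx":0,"ry":0,"rz":0,"gripper":1},
  {"dx":0,"dy":13,"dz":0,"rx":0,"ry":0,"rz":0,"gripper":1},
  {"dx":0,"dy":20,"dz":0,"rx":0,"ry":0,"rz":0,"gripper":1},
  {"dx":0,"dy":25,"dz":0,"rx":0,"ry":0,"rz":0,"gripper":1},
])

```text
t: 4.2
eef_pos: [0.6061, 0.034, 0.0711]
ee_rot: [3.142, 0.0, 0.339]
force: [1.1, 0.7, -0.4]
width: 0.0002
gripper_force: 0.0
```

Emit:
jog_arm([
  {"dx":0,"dy":6,"dz":0,"rx":0,"ry":0,"rz":0,"gripper":1},
  {"dx":0,"dy":12,"dz":0,"rx":0,"ry":0,"rz":0,"gripper":1},
  {"dx":0,"dy":17,"dz":0,"rx":0,"ry":0,"rz":0,"gripper":1},
  {"dx":0,"dy":21,"dz":0,"rx":0,"ry":0,"rz":0,"gripper":1},
  {"dx":0,"dy":24,"dz":0,"rx":0,"ry":0,"rz":0,"gripper":1},
  {"dx":0,"dy":25,"dz":0,"rx":0,"ry":0,"rz":0,"gripper":1},
  {"dx":0,"dy":25,"dz":0,"rx":0,"ry":0,"rz":0,"gripper":1},
  {"dx":0,"dy":25,"dz":0,"rx":0,"ry":0,"rz":0,"gripper":1},
])

```text
t: 4.87
eef_pos: [0.6141, 0.0115, 0.0711]
ee_rot: [-3.142, 0.0, 0.339]
force: [-0.5, 0.1, 0.5]
width: 0.0006
gripper_force: 0.0
```

Run:
```python
from h import *
go(jw(-.155),.07,A-np.pi/2); print(wj(arm.get_state()['eef_pos']))
```

```text
t 4.87 p [0.6141 0.0115 0.0711] rot [-3.142  0.     0.339] q [ 0.34  0.39 -0.31 -0.   -0.88  1.57] w 0.0006 F [-0.5  0.1  0.5]
D [0.2 0.6 1.1] rz -0.003
[-0.15441135  0.00017029]
```

The jaws closed to zero width, so the pinch missed the tab. I'll look.

Run:
```python
from h import *
s=grab('side','s1');t=grab('top','t1');w=grab('wrist','w3')
a=cv2.resize(s['frame'][200:440,170:430],None,fx=1.5,fy=1.5)
b=cv2.resize(t['frame'][160:320,130:390],None,fx=1.5,fy=1.5)
o=np.vstack([a[:360],b]);o=np.hstack([o,cv2.resize(w['frame'],(410,308))[:].copy() if 0 else np.zeros((600,1,3),np.uint8)])
cv2.imwrite('pics/m1.png',o[:,:,::-1])
```

```text
(no output)
```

View pics/m1.png

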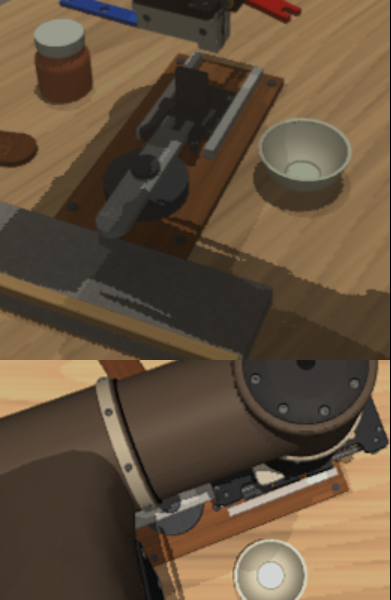

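The bolt is still home and its tab is standing untouched. The gripper passed it, so I'll check where the tool really is by projecting it into the views.

Run:
```python
from h import *
s=np.load('/tmp/s1.npz');w=np.load('/tmp/w3.npz');w2=np.load('/tmp/w2.npz')
e=arm.get_state()['eef_pos']
def pr(d,p):
    c=d['view']@np.r_[p,1]; return (np.array([c[0]/c[2]*d['fx']+d['cx'],c[1]/c[2]*d['fy']+d['cy']])).round()
for n,d in (('side',s),('wrist',w)):
    print(n,'tcp',pr(d,e),'tip',pr(d,e-[0,0,.022]),'tab home',pr(d,[*jw(-.105),.078]))
s0=np.load('/tmp/s0.npz')
print('side tab top', [pt(s0,u,v).round(3) for u,v in((299,252),(297,262))], 'pivot',pt(s0,266,312).round(3))
z=w2['z_map']; print('w2 tab',[pt(w2,u,v).round(3) for u,v in((322,215),(322,225),(322,237),(322,250),(322,260),(192,238))])
print('w2 view',np.linalg.inv(w2['view'])[:3].round(3))
a=s['frame'][120:420,120:500];b=w['frame'][60:420]
o=np.vstack([a,cv2.resize(b,(380,214))]); cv2.imwrite('pics/m2.png',o[:,:,::-1])
```

```text
side tcp [312. 233.] tip [312. 244.] tab home [299. 247.]
wrist tcp [323. 289.] tip [323. 274.] tab home [227. 294.]
side tab top [array([0.595, 0.061, 0.073]), array([0.598, 0.063, 0.053])] pivot [0.559 0.164 0.045]
w2 tab [array([0.617, 0.063, 0.048]), array([0.616, 0.063, 0.078]), array([0.607, 0.06 , 0.078]), array([0.598, 0.056, 0.077]), array([0.59 , 0.054, 0.077]), array([0.562, 0.158, 0.045])]
w2 view [[ 0.336 -0.907 -0.254  0.665]
 [-0.942 -0.323 -0.091  0.08 ]
 [ 0.001  0.269 -0.963  0.317]]
```

View pics/m2.png

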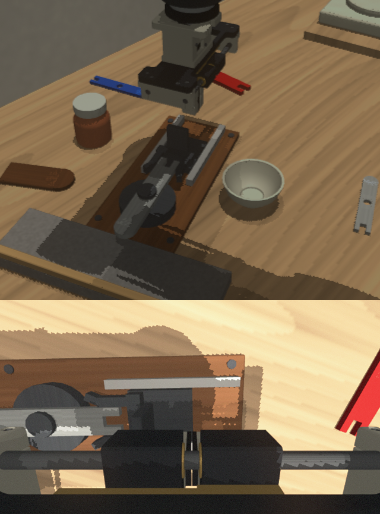

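Run:
```python
from h import *
print(arm.tcp_to_tips,[a for a in dir(arm) if a[0]!='_'])
s=np.load('/tmp/s1.npz')
for u in (298,305,312,318):
    for v in range(214,244,3):
        p=pt(s,u,v); print(u,v,p.round(3),s['frame'][v,u])
```

```text
0.022 ['Unreachable', 'get_state', 'grab_frame', 'job_done', 'tcp_to_tips']
298 214 [0.562 0.094 0.172] [69 65 55]
298 217 [0.566 0.09  0.163] [70 66 56]
298 220 [0.566 0.09  0.158] [69 66 56]
298 223 [0.567 0.089 0.152] [69 66 56]
298 226 [0.565 0.091 0.149] [72 68 57]
298 229 [ 0.713 -0.055 -0.003] [152 122  84]
298 232 [ 0.704 -0.047 -0.001] [149 118  82]
298 235 [ 0.699 -0.042 -0.003] [136 123 106]
298 238 [ 0.669 -0.012  0.022] [79 76 71]
298 241 [ 0.663 -0.005  0.022] [79 76 70]
305 214 [0.553 0.09  0.174] [69 65 56]
305 217 [0.552 0.092 0.17 ] [69 66 56]
305 220 [0.556 0.087 0.161] [36 33 29]
305 223 [0.558 0.086 0.155] [47 44 38]
305 226 [0.559 0.084 0.149] [64 61 51]
305 229 [0.558 0.086 0.145] [68 65 55]
305 232 [0.613 0.029 0.083] [75 68 55]
305 235 [ 0.689 -0.049 -0.002] [123  97  68]
305 238 [ 0.684 -0.044 -0.003] [78 61 42]
305 241 [ 0.665 -0.024  0.011] [70 46 26]
312 214 [0.547 0.084 0.173] [66 61 52]
312 217 [0.547 0.083 0.168] [67 63 54]
312 220 [0.549 0.081 0.161] [68 65 55]
312 223 [0.547 0.084 0.159] [69 66 56]
312 226 [0.547 0.083 0.154] [70 67 57]
312 229 [0.548 0.082 0.148] [69 65 56]
312 232 [0.602 0.025 0.086] [70 65 56]
312 235 [ 0.682 -0.06  -0.004] [131 105  74]
312 238 [ 0.675 -0.052 -0.003] [82 65 45]
312 241 [ 0.658 -0.034  0.01 ] [63 42 25]
318 214 [0.6   0.014 0.115] [45 40 33]
318 217 [0.602 0.012 0.108] [32 27 20]
318 220 [0.604 0.009 0.1  ] [31 27 20]
318 223 [0.601 0.012 0.097] [41 36 30]
318 226 [0.601 0.013 0.092] [46 42 35]
318 229 [0.601 0.013 0.086] [51 45 36]
318 232 [ 0.68  -0.073 -0.004] [123  98  68]
318 235 [ 0.671 -0.064 -0.001] [143 113  78]
318 238 [ 0.666 -0.058 -0.001] [100  80  54]
318 241 [ 0.661 -0.052 -0.002] [84 66 45]
```

Run:
```python
from h import *
w=np.load('/tmp/w3.npz')
for u in (300,345):
    for v in range(262,330,6): print(u,v,pt(w,u,v).round(3),w['frame'][v,u])
T=np.linalg.inv(w['view']);print(T[:3,3],arm.get_state()['q'])
```

```text
300 262 [0.608 0.026 0.024] [59 60 60]
300 268 [0.604 0.025 0.024] [46 51 48]
300 274 [0.6   0.023 0.024] [51 52 53]
300 280 [0.647 0.03  0.153] [20 23 27]
300 286 [0.647 0.03  0.158] [25 29 26]
300 292 [0.647 0.03  0.161] [28 29 30]
300 298 [0.647 0.029 0.164] [24 20 25]
300 304 [0.647 0.029 0.167] [31 31 32]
300 310 [0.647 0.029 0.17 ] [35 35 37]
300 316 [0.645 0.028 0.169] [31 31 33]
300 322 [0.644 0.028 0.171] [37 39 38]
300 328 [0.643 0.028 0.171] [35 35 36]
345 262 [ 0.615 -0.004  0.012] [120  85  53]
345 268 [ 0.61  -0.006  0.011] [128  84  57]
345 274 [ 0.606 -0.007  0.012] [121  84  57]
345 280 [0.651 0.019 0.153] [28 24 28]
345 286 [0.651 0.019 0.158] [25 22 22]
345 292 [0.651 0.019 0.161] [25 23 22]
345 298 [0.651 0.02  0.165] [29 25 26]
345 304 [0.651 0.02  0.168] [30 28 28]
345 310 [0.65  0.019 0.169] [35 36 34]
345 316 [0.649 0.019 0.171] [37 36 41]
345 322 [0.647 0.019 0.169] [32 37 37]
345 328 [0.646 0.018 0.17 ] [34 36 35]
[0.68073411 0.03573704 0.2386119 ] [ 3.36565325e-01  3.87976902e-01 -3.07527172e-01  2.84444469e-05
 -8.75276131e-01  1.57375339e+00]
```

Side depth puts the fingertips at z≈0.083 while the TCP reads 0.071. The gripper body bottom at 0.15 confirms it. So the tips actually sit about 12 mm above the reported TCP height (34 mm off in z), and they passed just over the tab. I'll correct for that empirically.

Emit:
jog_arm([
  {"dx":0,"dy":-4,"dz":-8,"rx":0,"ry":0,"rz":0,"gripper":0.4},
  {"dx":0,"dy":-12,"dz":-12,"rx":0,"ry":0,"rz":0,"gripper":0.4},
  {"dx":0,"dy":-22,"dz":-12,"rx":0,"ry":0,"rz":0,"gripper":0.4},
  {"dx":0,"dy":-32,"dz":-12,"rx":0,"ry":0,"rz":0,"gripper":0.4},
  {"dx":0,"dy":-42,"dz":-12,"rx":0,"ry":0,"rz":0,"gripper":0.4},
  {"dx":0,"dy":-49,"dz":-12,"rx":0,"ry":0,"rz":0,"gripper":0.4},
  {"dx":0,"dy":-49,"dz":-12,"rx":0,"ry":0,"rz":0,"gripper":0.4},
  {"dx":0,"dy":-49,"dz":-12,"rx":0,"ry":0,"rz":0,"gripper":0.4},
])

```text
t: 5.68
eef_pos: [0.5976, 0.0583, 0.0831]
ee_rot: [3.142, 0.0, 0.341]
force: [0.1, 0.3, 1.0]
width: 0.0481
gripper_force: 0.0
```

Run:
```python
from h import *
go(jw(-.105),.034,A-np.pi/2)
s=grab('side','s2')
# lowest finger points: depth points near the gripper
T=np.linalg.inv(s['view']); v,u=np.mgrid[:480,:640]; z=s['z_map']
X=np.stack([(u-s['cx'])/s['fx']*z,(v-s['cy'])/s['fy']*z,z],-1)@T[:3,:3].T+T[:3,3]
m=(z>0)&(np.hypot(X[...,0]-.598,X[...,1]-.058)<.06)
h,_=np.histogram(X[m][:,2],np.arange(.06,.2,.005));print(list(zip(np.arange(60,195,5),h)))
```

```text
t 5.68 p [0.5976 0.0583 0.0831] rot [3.142 0.    0.341] q [ 0.42  0.36 -0.33  0.   -0.89  1.49] w 0.0481 F [0.1 0.3 1. ]
D [ 0.   0.3 49.1] rz -0.002
[(np.int64(60), np.int64(41)), (np.int64(65), np.int64(34)), (np.int64(70), np.int64(35)), (np.int64(75), np.int64(33)), (np.int64(80), np.int64(0)), (np.int64(85), np.int64(2)), (np.int64(90), np.int64(43)), (np.int64(95), np.int64(83)), (np.int64(100), np.int64(76)), (np.int64(105), np.int64(61)), (np.int64(110), np.int64(54)), (np.int64(115), np.int64(25)), (np.int64(120), np.int64(6)), (np.int64(125), np.int64(5)), (np.int64(130), np.int64(5)), (np.int64(135), np.int64(0)), (np.int64(140), np.int64(10)), (np.int64(145), np.int64(14)), (np.int64(150), np.int64(20)), (np.int64(155), np.int64(15)), (np.int64(160), np.int64(56)), (np.int64(165), np.int64(69)), (np.int64(170), np.int64(164)), (np.int64(175), np.int64(141)), (np.int64(180), np.int64(200)), (np.int64(185), np.int64(18)), (np.int64(190), np.int64(100))]
```

Emit:
jog_arm([
  {"dx":0,"dy":0,"dz":10,"rx":0,"ry":0,"rz":0,"gripper":0.4},
  {"dx":0,"dy":0,"dz":22,"rx":0,"ry":0,"rz":0,"gripper":0.4},
  {"dx":0,"dy":0,"dz":34,"rx":0,"ry":0,"rz":0,"gripper":0.4},
  {"dx":0,"dy":0,"dz":42,"rx":0,"ry":0,"rz":0,"gripper":0.4},
  {"dx":0,"dy":0,"dz":44,"rx":0,"ry":0,"rz":0,"gripper":0.5},
  {"dx":0,"dy":0,"dz":44,"rx":0,"ry":0,"rz":0,"gripper":1},
  {"dx":0,"dy":0,"dz":44,"rx":0,"ry":0,"rz":0,"gripper":1},
  {"dx":0,"dy":0,"dz":44,"rx":0,"ry":0,"rz":0,"gripper":1},
], force=12)

```text
t: 6.4
eef_pos: [0.5984, 0.0577, 0.0397]
ee_rot: [3.142, -0.001, 0.339]
force: [-0.2, 0.4, 0.1]
width: 0.0314
gripper_force: 0.0
```

Emit:
jog_arm([
  {"dx":0,"dy":0,"dz":0,"rx":0,"ry":0,"rz":0,"gripper":1},
  {"dx":0,"dy":0,"dz":0,"rx":0,"ry":0,"rz":0,"gripper":1},
  {"dx":0,"dy":0,"dz":0,"rx":0,"ry":0,"rz":0,"gripper":1},
  {"dx":0,"dy":0,"dz":0,"rx":0,"ry":0,"rz":0,"gripper":1},
  {"dx":0,"dy":0,"dz":0,"rx":0,"ry":0,"rz":0,"gripper":1},
  {"dx":0,"dy":0,"dz":0,"rx":0,"ry":0,"rz":0,"gripper":1},
  {"dx":0,"dy":2,"dz":0,"rx":0,"ry":0,"rz":0,"gripper":1},
  {"dx":0,"dy":4,"dz":0,"rx":0,"ry":0,"rz":0,"gripper":1},
])

```text
t: 7.07
eef_pos: [0.5994, 0.0543, 0.0396]
ee_rot: [-3.141, -0.001, 0.34]
force: [-2.6, 1.7, 4.9]
width: 0.0097
gripper_force: 12.0
```

The tab is pinched: width 9.7 mm, grip 12 N. Now I draw it back.

Emit:
jog_arm([
  {"dx":0,"dy":5,"dz":0,"rx":0,"ry":0,"rz":0,"gripper":1},
  {"dx":0,"dy":11,"dz":0,"rx":0,"ry":0,"rz":0,"gripper":1},
  {"dx":0,"dy":18,"dz":0,"rx":0,"ry":0,"rz":0,"gripper":1},
  {"dx":0,"dy":25,"dz":0,"rx":0,"ry":0,"rz":0,"gripper":1},
  {"dx":0,"dy":32,"dz":0,"rx":0,"ry":0,"rz":0,"gripper":1},
  {"dx":0,"dy":38,"dz":0,"rx":0,"ry":0,"rz":0,"gripper":1},
  {"dx":0,"dy":43,"dz":0,"rx":0,"ry":0,"rz":0,"gripper":1},
  {"dx":0,"dy":47,"dz":0,"rx":0,"ry":0,"rz":0,"gripper":1},
])

```text
t: 7.73
eef_pos: [0.6157, 0.0108, 0.0396]
ee_rot: [-3.14, -0.003, 0.338]
force: [-6.3, 23.6, 12.0]
width: 0.0125
gripper_force: 12.0
```

Run:
```python
from h import *
go(jw(-.155),.04,A-np.pi/2);print(wj(arm.get_state()['eef_pos']))
```

```text
t 7.73 p [0.6157 0.0108 0.0396] rot [-3.14e+00 -3.00e-03  3.38e-01] q [ 0.33  0.43 -0.33 -0.   -0.81  1.58] w 0.0125 F [-6.3 23.6 12. ]
D [-1.1 -0.6 -0.4] rz -0.004
[-0.15556403 -0.00109713]
```

Emit:
jog_arm([
  {"dx":0,"dy":-2,"dz":0,"rx":0,"ry":0,"rz":0,"gripper":0.5},
  {"dx":0,"dy":-2,"dz":0,"rx":0,"ry":0,"rz":0,"gripper":0.5},
  {"dx":0,"dy":-2,"dz":0,"rx":0,"ry":0,"rz":0,"gripper":0.5},
  {"dx":0,"dy":-2,"dz":-10,"rx":0,"ry":0,"rz":0,"gripper":0.5},
  {"dx":0,"dy":-2,"dz":-30,"rx":0,"ry":0,"rz":0,"gripper":0.5},
  {"dx":0,"dy":-2,"dz":-50,"rx":0,"ry":0,"rz":0,"gripper":0.5},
  {"dx":0,"dy":-2,"dz":-62,"rx":0,"ry":0,"rz":0,"gripper":0.5},
  {"dx":0,"dy":-2,"dz":-62,"rx":0,"ry":0,"rz":0,"gripper":0.5},
])

```text
t: 8.4
eef_pos: [0.6157, 0.0113, 0.1047]
ee_rot: [3.141, -0.004, 0.339]
force: [0.2, 0.5, 0.4]
width: 0.0435
gripper_force: 0.0
```

Run:
```python
from h import *
go(jw(.058),.08,A-np.pi)
t=grab('side','s3'); 
for u,v in((299,252),(303,240),(306,236)): print(pt(t,u,v).round(3), wj(pt(t,u,v)).round(3))
```

```text
t 8.4 p [0.6157 0.0113 0.1047] rot [ 3.141 -0.004  0.339] q [ 0.34  0.35 -0.27  0.   -0.94  1.57] w 0.0435 F [0.2 0.5 0.4]
D [  -1.8 -213.1   24.7] rz 1.568
[0.627 0.029 0.037] [-0.142 -0.018]
[0.624 0.023 0.059] [-0.147 -0.013]
[0.621 0.019 0.066] [-0.15  -0.009]
```

Emit:
jog_arm([
  {"dx":0,"dy":-25,"dz":0,"rx":0,"ry":0,"rz":0.1,"gripper":0.5},
  {"dx":0,"dy":-55,"dz":0,"rx":0,"ry":0,"rz":0.2,"gripper":0.5},
  {"dx":0,"dy":-85,"dz":0,"rx":0,"ry":0,"rz":0.3,"gripper":0.5},
  {"dx":0,"dy":-115,"dz":0,"rx":0,"ry":0,"rz":0.4,"gripper":0.5},
  {"dx":0,"dy":-145,"dz":0,"rx":0,"ry":0,"rz":0.5,"gripper":0.5},
  {"dx":0,"dy":-175,"dz":0,"rx":0,"ry":0,"rz":0.6,"gripper":0.5},
  {"dx":0,"dy":-200,"dz":0,"rx":0,"ry":0,"rz":0.7,"gripper":0.5},
  {"dx":0,"dy":-213,"dz":0,"rx":0,"ry":0,"rz":0.8,"gripper":0.5},
])

```text
t: 9.12
eef_pos: [0.5419, 0.214, 0.1005]
ee_rot: [3.14, 0.001, -0.464]
force: [-0.1, 0.1, -0.1]
width: 0.0436
gripper_force: 0.0
```

Emit:
jog_arm([
  {"dx":0,"dy":0,"dz":0,"rx":0,"ry":0,"rz":0.11,"gripper":0.5},
  {"dx":0,"dy":0,"dz":5,"rx":0,"ry":0,"rz":0.22,"gripper":0.5},
  {"dx":0,"dy":0,"dz":10,"rx":0,"ry":0,"rz":0.33,"gripper":0.5},
  {"dx":0,"dy":0,"dz":15,"rx":0,"ry":0,"rz":0.44,"gripper":0.5},
  {"dx":0,"dy":0,"dz":20,"rx":0,"ry":0,"rz":0.55,"gripper":0.5},
  {"dx":0,"dy":0,"dz":25,"rx":0,"ry":0,"rz":0.66,"gripper":0.5},
  {"dx":0,"dy":0,"dz":25,"rx":0,"ry":0,"rz":0.77,"gripper":0.5},
  {"dx":0,"dy":0,"dz":25,"rx":0,"ry":0,"rz":0.77,"gripper":0.5},
])

```text
t: 9.78
eef_pos: [0.5424, 0.2114, 0.075]
ee_rot: [3.139, -0.001, -1.236]
force: [-0.3, 0.4, 0.5]
width: 0.0439
gripper_force: 0.0
```

Run:
```python
from h import *
go(jw(.058),.02,A-np.pi)
s=grab('side','s4')
T=np.linalg.inv(s['view']); v,u=np.mgrid[:480,:640]; z=s['z_map']
X=np.stack([(u-s['cx'])/s['fx']*z,(v-s['cy'])/s['fy']*z,z],-1)@T[:3,:3].T+T[:3,3]
c=jw(.058)
m=(z>0)&(np.hypot(X[...,0]-c[0],X[...,1]-c[1])<.06)
h,_=np.histogram(X[m][:,2],np.arange(.02,.2,.004));print(list(zip(range(20,196,4),h.tolist())))
cv2.imwrite('pics/m3.png',cv2.resize(s['frame'][150:450,100:450],None,fx=2,fy=2)[:,:,::-1])
```

```text
t 9.78 p [0.5424 0.2114 0.075 ] rot [ 3.139e+00 -1.000e-03 -1.236e+00] q [ 0.71  0.34 -0.37 -0.   -0.86 -0.37] w 0.0439 F [-0.3  0.4  0.5]
D [ 0.  -0.7 55. ] rz -0.007
[(20, 122), (24, 215), (28, 307), (32, 384), (36, 411), (40, 0), (44, 0), (48, 0), (52, 0), (56, 0), (60, 0), (64, 0), (68, 0), (72, 0), (76, 0), (80, 14), (84, 56), (88, 92), (92, 87), (96, 92), (100, 94), (104, 96), (108, 80), (112, 95), (116, 95), (120, 88), (124, 65), (128, 53), (132, 41), (136, 21), (140, 13), (144, 17), (148, 22), (152, 77), (156, 113), (160, 212), (164, 294), (168, 366), (172, 635), (176, 208), (180, 259), (184, 344), (188, 647), (192, 272)]
```

View pics/m3.png

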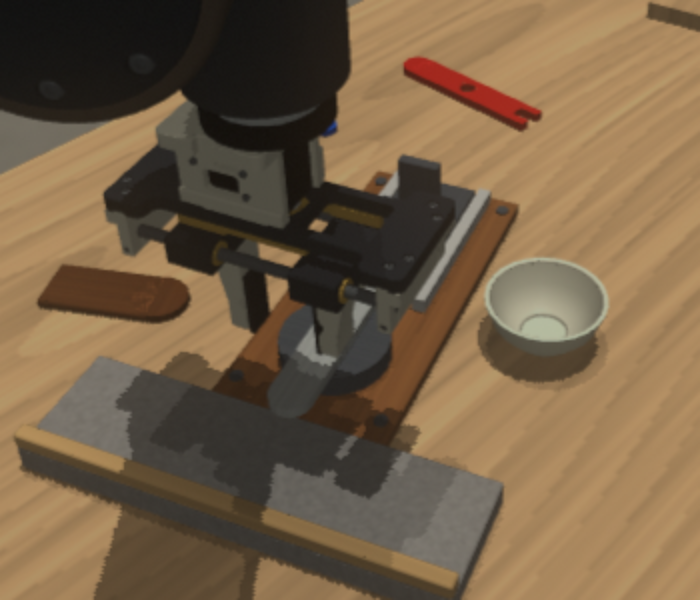

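The view shows the fingers straddling the round end over the jig, with the bolt drawn back. The tips are at z≈0.083 with the TCP at 0.075. I descend 55 mm and start the swing towards jig +y.

Emit:
jog_arm([
  {"dx":0,"dy":-1,"dz":12,"rx":0,"ry":0,"rz":0,"gripper":0.5},
  {"dx":0,"dy":-1,"dz":26,"rx":0,"ry":0,"rz":0,"gripper":0.5},
  {"dx":0,"dy":-1,"dz":40,"rx":0,"ry":0,"rz":0,"gripper":0.5},
  {"dx":0,"dy":-1,"dz":50,"rx":0,"ry":0,"rz":0,"gripper":0.5},
  {"dx":0,"dy":-1,"dz":55,"rx":0,"ry":0,"rz":0,"gripper":0.57},
  {"dx":0,"dy":-1,"dz":55,"rx":0,"ry":0,"rz":0,"gripper":0.57},
  {"dx":0,"dy":-1,"dz":55,"rx":0,"ry":0,"rz":0,"gripper":0.57},
  {"dx":0,"dy":-1,"dz":55,"rx":0,"ry":0,"rz":0,"gripper":0.57},
])

```text
t: 10.5
eef_pos: [0.5447, 0.2129, 0.0219]
ee_rot: [-3.141, 0.0, -1.23]
force: [0.7, -0.3, 0.3]
width: 0.0379
gripper_force: 0.0
```

Emit:
jog_arm([
  {"dx":0.3,"dy":5.8,"dz":0,"rx":0,"ry":0,"rz":-0.1,"gripper":0.57},
  {"dx":1.2,"dy":11.5,"dz":0,"rx":0,"ry":0,"rz":-0.2,"gripper":0.57},
  {"dx":2.6,"dy":17.1,"dz":0,"rx":0,"ry":0,"rz":-0.3,"gripper":0.57},
  {"dx":4.6,"dy":22.6,"dz":0,"rx":0,"ry":0,"rz":-0.4,"gripper":0.57},
  {"dx":7.1,"dy":27.8,"dz":0,"rx":0,"ry":0,"rz":-0.5,"gripper":0.57},
  {"dx":10.1,"dy":32.7,"dz":0,"rx":0,"ry":0,"rz":-0.6,"gripper":0.57},
  {"dx":13.6,"dy":37.4,"dz":0,"rx":0,"ry":0,"rz":-0.7,"gripper":0.57},
  {"dx":17.6,"dy":41.6,"dz":0,"rx":0,"ry":0,"rz":-0.8,"gripper":0.57},
])

```text
t: 11.17
eef_pos: [0.5114, 0.1825, 0.0222]
ee_rot: [-3.14, -0.001, -0.425]
force: [-0.3, 0.8, -0.6]
width: 0.0376
gripper_force: 0.2
```

Run:
```python
from h import *
go(jw(.058*np.cos(.8),.058*np.sin(.8)),.02,A-np.pi+.8)
p=wj(arm.get_state()['eef_pos']);print(p,np.hypot(*p),np.arctan2(p[1],p[0]))
```

```text
t 11.17 p [0.5114 0.1825 0.0222] rot [-3.14e+00 -1.00e-03 -4.25e-01] q [ 0.7   0.35 -0.52  0.   -0.7   0.44] w 0.0376 F [-0.3  0.8 -0.6]
D [-0.9  2.   2.2] rz 0.004
[0.04120787 0.03958195] 0.05713859912892075 0.7652754782715818
```

Emit:
jog_arm([
  {"dx":0,"dy":7,"dz":1,"rx":0,"ry":0,"rz":-0.1,"gripper":0.57},
  {"dx":0.6,"dy":13,"dz":1,"rx":0,"ry":0,"rz":-0.2,"gripper":0.57},
  {"dx":2,"dy":18.8,"dz":1,"rx":0,"ry":0,"rz":-0.3,"gripper":0.57},
  {"dx":4,"dy":24.3,"dz":1,"rx":0,"ry":0,"rz":-0.4,"gripper":0.57},
  {"dx":6.5,"dy":29.5,"dz":1,"rx":0,"ry":0,"rz":-0.5,"gripper":0.57},
  {"dx":9.5,"dy":34.5,"dz":1,"rx":0,"ry":0,"rz":-0.6,"gripper":0.57},
  {"dx":13,"dy":39,"dz":1,"rx":0,"ry":0,"rz":-0.7,"gripper":0.57},
  {"dx":17,"dy":43.4,"dz":1,"rx":0,"ry":0,"rz":-0.8,"gripper":0.57},
])

```text
t: 11.83
eef_pos: [0.5089, 0.1359, 0.0212]
ee_rot: [-3.141, -0.002, 0.375]
force: [0.3, 1.8, 1.3]
width: 0.0375
gripper_force: 0.2
```

Emit:
jog_arm([
  {"dx":0.3,"dy":5.8,"dz":0,"rx":0,"ry":0,"rz":-0.1,"gripper":0.57},
  {"dx":1.2,"dy":11.5,"dz":0,"rx":0,"ry":0,"rz":-0.2,"gripper":0.57},
  {"dx":2.6,"dy":17.1,"dz":0,"rx":0,"ry":0,"rz":-0.3,"gripper":0.57},
  {"dx":4.6,"dy":22.6,"dz":0,"rx":0,"ry":0,"rz":-0.4,"gripper":0.57},
  {"dx":7.1,"dy":27.8,"dz":0,"rx":0,"ry":0,"rz":-0.5,"gripper":0.57},
  {"dx":10.1,"dy":32.7,"dz":0,"rx":0,"ry":0,"rz":-0.6,"gripper":0.57},
  {"dx":13.6,"dy":37.4,"dz":0,"rx":0,"ry":0,"rz":-0.7,"gripper":0.57},
  {"dx":17.6,"dy":41.6,"dz":0,"rx":0,"ry":0,"rz":-0.8,"gripper":0.57},
])

```text
t: 12.5
eef_pos: [0.5404, 0.1033, 0.0211]
ee_rot: [3.141, -0.001, 1.175]
force: [0.1, 0.4, -0.8]
width: 0.0377
gripper_force: 0.2
```

Run:
```python
from h import *
go(jw(-.058),.02,A-.09)
p=wj(arm.get_state()['eef_pos']);print(p,np.hypot(*p),np.arctan2(p[1],p[0]))
```

```text
t 12.5 p [0.5404 0.1033 0.0211] rot [ 3.141e+00 -1.000e-03  1.175e+00] q [ 0.55  0.36 -0.5   0.   -0.71  2.2 ] w 0.0377 F [ 0.1  0.4 -0.8]
D [15.2 38.7  1.1] rz -0.648
[-0.04315776  0.03884619] 0.058065644569461276 2.408723698973327
```

Emit:
jog_arm([
  {"dx":0.3,"dy":5.8,"dz":0,"rx":0,"ry":0,"rz":-0.1,"gripper":0.57},
  {"dx":1.2,"dy":11.5,"dz":0,"rx":0,"ry":0,"rz":-0.2,"gripper":0.57},
  {"dx":2.6,"dy":17.1,"dz":0,"rx":0,"ry":0,"rz":-0.3,"gripper":0.57},
  {"dx":4.6,"dy":22.6,"dz":0,"rx":0,"ry":0,"rz":-0.4,"gripper":0.57},
  {"dx":7.1,"dy":27.8,"dz":0,"rx":0,"ry":0,"rz":-0.5,"gripper":0.57},
  {"dx":10.5,"dy":33.0,"dz":0,"rx":0,"ry":0,"rz":-0.6,"gripper":0.57},
  {"dx":14.5,"dy":38,"dz":0,"rx":0,"ry":0,"rz":-0.65,"gripper":0.57},
  {"dx":17.2,"dy":41,"dz":0,"rx":0,"ry":0,"rz":-0.65,"gripper":0.57},
])

```text
t: 13.17
eef_pos: [0.5849, 0.1031, 0.021]
ee_rot: [3.141, -0.0, 1.822]
force: [-1.1, -2.2, 1.4]
width: 0.0379
gripper_force: 0.5
```

Run:
```python
from h import *
go(jw(-.058,-.003),.02,A-.09)
p=wj(arm.get_state()['eef_pos']);print(p,np.hypot(*p))
s=grab('side','s5');w=grab('wrist','w5')
o=np.vstack([cv2.resize(s['frame'][180:420,120:440],(400,300)),cv2.resize(w['frame'],(400,300))])
cv2.imwrite('pics/m4.png',o[:,:,::-1])
```

```text
t 13.17 p [0.5849 0.1031 0.021 ] rot [ 3.141 -0.     1.822] q [ 0.5   0.42 -0.4   0.   -0.75  2.89] w 0.0379 F [-1.1 -2.2  1.4]
D [0.3 0.  1. ] rz -0.001
[-0.05830226 -0.0029696 ] 0.05837783409957331
```

View pics/m4.png

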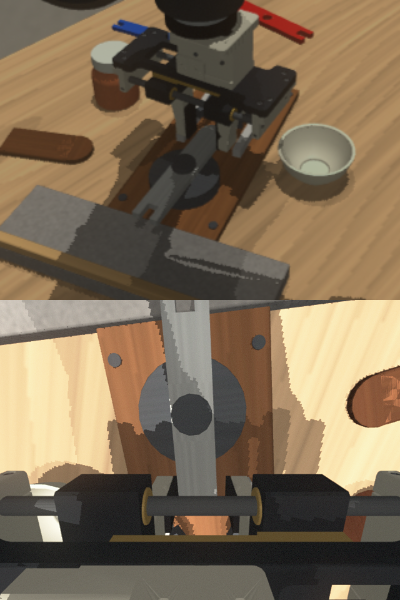

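The side view shows the notched end (crop (145,220)) out over the tile bed, and the wrist view shows the blade roughly straight. I'll measure its angle from depth.

```bash
cat >> h.py <<'E'
def blade(d):
    T=np.linalg.inv(d['view']); v,u=np.mgrid[:480,:640]; z=d['z_map']
    X=np.stack([(u-d['cx'])/d['fx']*z,(v-d['cy'])/d['fy']*z,z],-1)@T[:3,:3].T+T[:3,3]
    dd=X[...,:2]-P; jx=dd[...,0]*np.cos(A)+dd[...,1]*np.sin(A); jy=-dd[...,0]*np.sin(A)+dd[...,1]*np.cos(A)
    m=(z>0)&(abs(X[...,2]-.038)<.004)&(abs(jy)<.03)
    xs=[];ys=[]
    for a in np.arange(-.08,.085,.005):
        k=m&(abs(jx-a)<.0025)
        if k.sum()>15:
            lo,hi=np.percentile(jy[k],[1,99])
            if .025<hi-lo<.034: xs.append(a);ys.append((lo+hi)/2)
    f=np.polyfit(xs,ys,1); print('blade y(x)=',f.round(4),'n',len(xs),'range',min(xs),max(xs),'tip y',np.polyval(f,.08).round(4),'deg',np.degrees(f[0]).round(2))
E
python3 - <<'E'
from h import *
blade(np.load('/tmp/w5.npz'));blade(np.load('/tmp/s5.npz'))
E
```

```text
blade y(x)= [-0.036  -0.0009] n 23 range -0.039999999999999966 0.07000000000000013 tip y -0.0038 deg -2.06
blade y(x)= [-0.006  -0.0031] n 23 range -0.06499999999999999 0.08000000000000014 tip y -0.0035 deg -0.35
```

Emit:
jog_arm([
  {"dx":0,"dy":-2,"dz":0,"rx":0,"ry":0,"rz":0,"gripper":0.5},
  {"dx":0,"dy":-2,"dz":-8,"rx":0,"ry":0,"rz":0,"gripper":0.5},
  {"dx":0,"dy":-2,"dz":-25,"rx":0,"ry":0,"rz":0,"gripper":0.4},
  {"dx":0,"dy":-2,"dz":-45,"rx":0,"ry":0,"rz":0.1,"gripper":0.4},
  {"dx":0,"dy":-2,"dz":-65,"rx":0,"ry":0,"rz":0.2,"gripper":0.4},
  {"dx":0,"dy":-2,"dz":-85,"rx":0,"ry":0,"rz":0.3,"gripper":0.4},
  {"dx":0,"dy":-2,"dz":-90,"rx":0,"ry":0,"rz":0.4,"gripper":0.4},
  {"dx":0,"dy":-2,"dz":-90,"rx":0,"ry":0,"rz":0.5,"gripper":0.4},
])

```text
t: 13.93
eef_pos: [0.5832, 0.103, 0.1134]
ee_rot: [3.138, -0.003, 1.314]
force: [0.6, -0.6, -0.9]
width: 0.0526
gripper_force: 0.0
```

Run:
```python
from h import *
go(jw(-.155),.105,A-np.pi/2)
```

```text
t 13.93 p [0.5832 0.103  0.1134] rot [ 3.138e+00 -3.000e-03  1.314e+00] q [ 0.5   0.31 -0.32  0.   -0.94  2.38] w 0.0526 F [ 0.6 -0.6 -0.9]
D [-81.1  53.7   8.4] rz 0.972
```

Emit:
jog_arm([
  {"dx":-12,"dy":8,"dz":0,"rx":0,"ry":0,"rz":0.12,"gripper":0.4},
  {"dx":-26,"dy":17,"dz":0,"rx":0,"ry":0,"rz":0.24,"gripper":0.4},
  {"dx":-40,"dy":27,"dz":0,"rx":0,"ry":0,"rz":0.36,"gripper":0.4},
  {"dx":-54,"dy":36,"dz":0,"rx":0,"ry":0,"rz":0.48,"gripper":0.4},
  {"dx":-68,"dy":45,"dz":0,"rx":0,"ry":0,"rz":0.6,"gripper":0.4},
  {"dx":-78,"dy":51,"dz":3,"rx":0,"ry":0,"rz":0.72,"gripper":0.4},
  {"dx":-81,"dy":54,"dz":6,"rx":0,"ry":0,"rz":0.84,"gripper":0.4},
  {"dx":-81,"dy":54,"dz":8,"rx":0,"ry":0,"rz":0.96,"gripper":0.4},
])

```text
t: 14.6
eef_pos: [0.6142, 0.0095, 0.1027]
ee_rot: [3.142, -0.0, 0.351]
force: [0.3, 0.5, 0.3]
width: 0.0525
gripper_force: 0.0
```

Run:
```python
from h import *
d=grab('wrist','w6'); blade(d); blade(grab('side','s6')); go(jw(-.155),.04,A-np.pi/2)
```

```text
blade y(x)= [-0.0357 -0.0013] n 27 range -0.06999999999999999 0.07000000000000013 tip y -0.0042 deg -2.04
blade y(x)= [-0.036  -0.0011] n 26 range -0.06999999999999999 0.08000000000000014 tip y -0.004 deg -2.06
t 14.7 p [0.6139 0.0102 0.1025] rot [-3.141  0.     0.356] q [ 0.33  0.35 -0.28 -0.   -0.94  1.59] w 0.0526 F [ 0.9 -0.1 -0. ]
D [ 0.9 -0.5 62.5] rz 0.014
```

The blade is about 2° off straight, within the fork's 4° capture. Next: descend, pinch and push home.

Emit:
jog_arm([
  {"dx":1,"dy":0,"dz":15,"rx":0,"ry":0,"rz":0.01,"gripper":0.4},
  {"dx":1,"dy":0,"dz":32,"rx":0,"ry":0,"rz":0.01,"gripper":0.4},
  {"dx":1,"dy":0,"dz":48,"rx":0,"ry":0,"rz":0.01,"gripper":0.4},
  {"dx":1,"dy":0,"dz":60,"rx":0,"ry":0,"rz":0.01,"gripper":0.5},
  {"dx":1,"dy":0,"dz":63,"rx":0,"ry":0,"rz":0.01,"gripper":1},
  {"dx":1,"dy":0,"dz":63,"rx":0,"ry":0,"rz":0.01,"gripper":1},
  {"dx":1,"dy":0,"dz":63,"rx":0,"ry":0,"rz":0.01,"gripper":1},
  {"dx":1,"dy":0,"dz":63,"rx":0,"ry":0,"rz":0.01,"gripper":1},
], force=15)

```text
t: 15.37
eef_pos: [0.616, 0.0112, 0.0402]
ee_rot: [3.141, -0.002, 0.35]
force: [0.3, -0.2, -0.3]
width: 0.0247
gripper_force: 0.0
```

Emit:
jog_arm([
  {"dx":0,"dy":0,"dz":0,"rx":0,"ry":0,"rz":0,"gripper":1},
  {"dx":0,"dy":0,"dz":0,"rx":0,"ry":0,"rz":0,"gripper":1},
  {"dx":0,"dy":0,"dz":0,"rx":0,"ry":0,"rz":0,"gripper":1},
  {"dx":0,"dy":0,"dz":0,"rx":0,"ry":0,"rz":0,"gripper":1},
  {"dx":0,"dy":-4,"dz":0,"rx":0,"ry":0,"rz":0,"gripper":1},
  {"dx":0,"dy":-9,"dz":0,"rx":0,"ry":0,"rz":0,"gripper":1},
  {"dx":0,"dy":-14,"dz":0,"rx":0,"ry":0,"rz":0,"gripper":1},
  {"dx":0,"dy":-20,"dz":0,"rx":0,"ry":0,"rz":0,"gripper":1},
])

```text
t: 16.03
eef_pos: [0.6087, 0.0297, 0.04]
ee_rot: [3.141, -0.001, 0.349]
force: [0.8, -3.1, 6.5]
width: 0.0101
gripper_force: 15.0
```

Run:
```python
from h import *
go(jw(-.105),.04,A-np.pi/2)
```

```text
t 16.03 p [0.6087 0.0297 0.04  ] rot [ 3.141e+00 -1.000e-03  3.490e-01] q [ 0.37  0.42 -0.35  0.   -0.8   1.55] w 0.0101 F [ 0.8 -3.1  6.5]
D [ -0.6 -30.4  -0. ] rz 0.007
```

Emit:
jog_arm([
  {"dx":0,"dy":-5,"dz":0,"rx":0,"ry":0,"rz":0,"gripper":1},
  {"dx":0,"dy":-10,"dz":0,"rx":0,"ry":0,"rz":0,"gripper":1},
  {"dx":0,"dy":-15,"dz":0,"rx":0,"ry":0,"rz":0,"gripper":1},
  {"dx":0,"dy":-20,"dz":0,"rx":0,"ry":0,"rz":0,"gripper":1},
  {"dx":0,"dy":-24,"dz":0,"rx":0,"ry":0,"rz":0,"gripper":1},
  {"dx":0,"dy":-28,"dz":0,"rx":0,"ry":0,"rz":0,"gripper":1},
  {"dx":0,"dy":-30,"dz":0,"rx":0,"ry":0,"rz":0,"gripper":1},
  {"dx":0,"dy":-31,"dz":0,"rx":0,"ry":0,"rz":0,"gripper":1},
])

```text
t: 16.7
eef_pos: [0.5977, 0.059, 0.0399]
ee_rot: [3.141, -0.0, 0.35]
force: [-0.4, -6.3, 5.8]
width: 0.0098
gripper_force: 15.0
```

Run:
```python
from h import *
go(jw(-.105),.04,A-np.pi/2); blade(grab('side','s7'))
```

```text
t 16.7 p [0.5977 0.059  0.0399] rot [ 3.141 -0.     0.35 ] q [ 0.42  0.41 -0.37  0.   -0.8   1.5 ] w 0.0098 F [-0.4 -6.3  5.8]
D [-0.2  0.9 -0.1] rz 0.008
blade y(x)= [-0.0101 -0.0009] n 20 range -0.03499999999999996 0.08000000000000014 tip y -0.0017 deg -0.58
```

Emit:
jog_arm([
  {"dx":0,"dy":-1,"dz":0,"rx":0,"ry":0,"rz":0,"gripper":1},
  {"dx":0,"dy":-1.5,"dz":0,"rx":0,"ry":0,"rz":0,"gripper":1},
  {"dx":0,"dy":-2,"dz":0,"rx":0,"ry":0,"rz":0,"gripper":1},
  {"dx":0,"dy":-2.5,"dz":0,"rx":0,"ry":0,"rz":0,"gripper":1},
  {"dx":0,"dy":-3,"dz":0,"rx":0,"ry":0,"rz":0,"gripper":1},
  {"dx":0,"dy":-3,"dz":0,"rx":0,"ry":0,"rz":0,"gripper":1},
  {"dx":0,"dy":-3,"dz":0,"rx":0,"ry":0,"rz":0,"gripper":1},
  {"dx":0,"dy":-3,"dz":0,"rx":0,"ry":0,"rz":0,"gripper":1},
])

```text
t: 17.42
eef_pos: [0.5976, 0.0591, 0.0399]
ee_rot: [3.138, 0.0, 0.349]
force: [5.7, -16.4, 3.4]
width: 0.0101
gripper_force: 15.0
```

Run:
```python
from h import *
go(jw(-.105),.04,A-np.pi/2)
```

```text
t 17.42 p [0.5976 0.0591 0.0399] rot [3.138 0.    0.349] q [ 0.43  0.41 -0.37  0.   -0.79  1.49] w 0.0101 F [  5.7 -16.4   3.4]
D [-0.2  1.  -0.1] rz 0.007
```

It's at the stop: the force rises with no motion. Release and lift.

Emit:
jog_arm([
  {"dx":0,"dy":3,"dz":0,"rx":0,"ry":0,"rz":0,"gripper":0.5},
  {"dx":0,"dy":3,"dz":0,"rx":0,"ry":0,"rz":0,"gripper":0.5},
  {"dx":0,"dy":3,"dz":0,"rx":0,"ry":0,"rz":0,"gripper":0.5},
  {"dx":0,"dy":3,"dz":0,"rx":0,"ry":0,"rz":0,"gripper":0.5},
  {"dx":0,"dy":3,"dz":-15,"rx":0,"ry":0,"rz":0,"gripper":0.5},
  {"dx":0,"dy":3,"dz":-40,"rx":0,"ry":0,"rz":0,"gripper":0.5},
  {"dx":0,"dy":3,"dz":-70,"rx":0,"ry":0,"rz":0,"gripper":0.5},
  {"dx":0,"dy":3,"dz":-90,"rx":0,"ry":0,"rz":0,"gripper":0.5},
])

```text
t: 18.08
eef_pos: [0.5983, 0.0596, 0.1314]
ee_rot: [3.141, -0.002, 0.35]
force: [0.7, -0.2, 1.3]
width: 0.0437
gripper_force: 0.0
```

Run:
```python
from h import *
s=grab('side','s8');blade(s);w=grab('wrist','w8');blade(w)
o=np.vstack([cv2.resize(s['frame'][180:420,120:440],(400,300)),cv2.resize(w['frame'],(400,300))])
cv2.imwrite('pics/m5.png',o[:,:,::-1])
def ht(d):
    T=np.linalg.inv(d['view']); v,u=np.mgrid[:480,:640]; z=d['z_map']
    X=np.stack([(u-d['cx'])/d['fx']*z,(v-d['cy'])/d['fy']*z,z],-1)@T[:3,:3].T+T[:3,3]
    m=(z>0)&(abs(X[...,2]-.077)<.004)&(np.hypot(X[...,0]-.598,X[...,1]-.058)<.05)
    print('tab',m.sum(),wj(X[m].mean(0)))
ht(np.load('/tmp/w2.npz'));ht(w)
```

```text
blade y(x)= [-0.009 -0.001] n 21 range -0.03499999999999996 0.08000000000000014 tip y -0.0017 deg -0.52
blade y(x)= [-0.0072 -0.0014] n 21 range -0.03499999999999996 0.08000000000000014 tip y -0.0019 deg -0.41
tab 598 [-0.10681158 -0.00388478]
tab 654 [-0.10355161 -0.00410839]
```

View pics/m5.png

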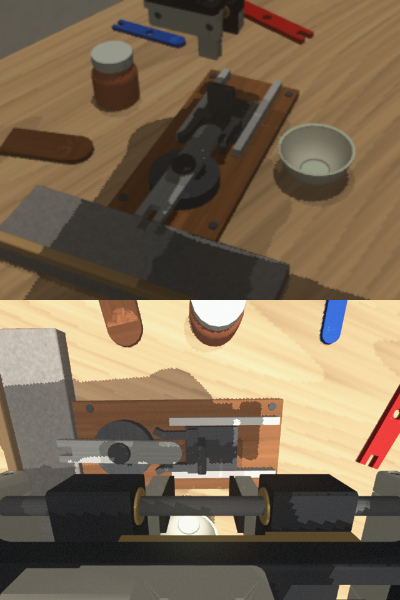

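The notched end (wrist (65,450)) lies straight out over the tile bed. The round end (180,452) is locked in the fork, and the tab is back at its home position. The bystanders are unmoved and the robot is clear.

```bash
python3 -c "
from station import arm
print(arm.job_done())"
```

```text
the job is handed in; nothing more can be done
None
```

I drew the bolt fully back, swung the blade so its notched end lies straight out over the tile bed (tip about 2 mm off the centre line), and pushed the bolt home to its stop with the fork around the round end. The jar, bowl and rib look unmoved in the last pictures, and I handed the job in at about 18 s; the hand-in gave no verdict.

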